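# Clear the finishing bench: scraper into its slot, pail on its hook

## Task

Clear up the finishing bench. Take the red-handled scraper out of the drip stand and slide it blade-down into the empty slot of the wooden knife block, lowering it by hand (not dropping it in) until it is fully home, and hang the little pail by its wooden grip on the hook of the hook stand so that it hangs upright and free. Either may be done first; leave the two other knives, the stain jar and the sample board where they are.

Things in the scene. Friction and masses are not known exactly. Their poses are not given: they have to be found in the camera images.
- scraper: Wide scraper with red handle, upright, blade down, in the drip stand; may lean 3 degrees. Origin: middle of the blade's bottom edge; z up to the handle, y along the blade's width, x its thickness. Blade 60 (y) x 3 (x) mm, z 0 to 75; handle 26 (y) x 16 (x) mm, z 75 to 175. 130 g. Same either way round (half turn about z).
- scraper_grip (a point): Point on the scraper's axis inside the handle, 155 mm above the blade's bottom edge (20 mm below the handle's end); axes as the scraper's.
- drip_stand: Fixed grey drip stand, two aluminium plates forming a slot. Origin: centre of underside. Base 90 (x) x 120 (y) x 10 mm; plates 84 mm long (y), z 10 to 60; the slot between them is 5 mm wide (x), 68 mm long (y), its floor, where the blade stands, at z = 10. It and the pail may swap places.
- block: Fixed wooden knife block, 56 (x) x 200 (y) x 70 mm high. Origin: centre of underside. Three slots in one line along y, open at the top: the empty one, 66 mm long, at y = -57; at y = 12 the black-handled, at y = 63 the yellow-handled knife. Dark lips beside the slots slope up and outward at 45 degrees to z = 76 and lead in a blade up to 4 mm off to the side.
- block_slot (a point): Centre of the empty slot's mouth, at the foot of the lips, 70 mm above the table; z up, y along the slot. The slot is 7 mm wide (x), 66 mm long (y), 58 mm deep below this point. Fully home, the blade's bottom edge rests on the slot's floor and the handle starts 17 mm above this point.
- pail: Small round aluminium pail, 94 mm across, 75 mm high, on the table, 250 g. Origin: centre of underside; z up. Fixed bail: thin rods at y = +-45.5 rise from the rim to a wooden grip bar, 96 long (y), 16 thick (x), 28 mm high, z 142 to 170. The hook passes along x through the opening under it (z 75 to 142, 85 mm wide). Same either way round (half turn about z).
- pail_grip (a point): Centre of the pail's wooden grip bar, 156 mm above its underside; axes as the pail's (grip along y).
- hook: Fixed dark steel hook stand. Origin: centre of underside (foot 100 mm across). A post 16 mm thick, 270 mm high, stands on the origin; from it a level rod, 8 mm thick, axis at z = 250, runs along the stand's -x (roughly to the robot) to x = -118, then turns up to its tip. The pail hangs well with its grip bar across the rod at about x = -85.
- hook_tip (a point): Upturned tip of the hook: at x = -134, y = 0, z = 272 in the stand's frame (the rounded end reaches 276). Axes as the stand's; the hook is entered moving along +x.
- putty_knife: Black-handled putty knife standing in the block, 175 mm tall. Origin: middle of the blade's bottom edge. Leave it alone.
- narrow_knife: Yellow-handled narrow knife standing in the block, 175 mm tall. Origin: middle of the blade's bottom edge. Leave it alone.
- stain_jar: Amber glass jar with a white cap, 70 mm across, 85 mm high. Origin: centre of its underside. Leave it alone.
- sample_board: Pale wooden board with three stain patches, 160 x 80 x 18 mm, lying flat. Origin: centre of its underside. Leave it alone.
There are look-alikes about, which are no part of the job. Leave any blue look-alike of the pail alone.

How it is judged:
By the outcome, as a careful person would: the job done as asked, in the order asked, and still so for the second after the job is handed in, with the robot touching nothing.
It also fails if it takes over 64 s, if anything falls off the work surface, if the arm or the gripper's body presses on something with over 40 N, if the wrist force passes 120 N, or if a joint passes its speed limit or range.

## Robot

A 6-joint arm with a two-finger parallel gripper is mounted at the origin on the work surface. World frame = base frame: x ahead of the robot, y to its left, z up, the work surface at z = 0. Lengths are in m, angles in rad, forces in N, time in s.
With the tool pointing down it reaches from about 0.35 to 0.875 m from the base axis. Payload 15.5 kg.
Tool frame: the origin (TCP) lies midway between the tips of the shut fingers; the grasp point (between the pads) lies 19 mm behind it; z points along the fingers, y is the line along which they close (so a half turn about z gives the same grasp; the last joint's range is limited). The gripper opens to 85 mm and grips with 20 to 120 N. Pads are 22 mm wide; open, the fingers measure 114 mm over their backs; the gripper's body (76 mm by 85 mm) begins 54 mm behind the grasp point. The pads swing forward as they close: fully open they stand 13 mm farther back than shut.
Start: joints at [1.242, 0.494, 1.345, -0, 1.302, -0.096], TCP at [0.145, 0.608, 0.231] pointing down, gripper open.
Joint ranges: [-2.91, 2.91], [-0.82, 2.16], [0.22, 2.67], [-1.22, 4.37], [0.12, 2.79], [-3.08, 3.08]. Speed limits (rad/s): [1.89, 1.89, 2.57, 3.01, 3.01, 3.01].

## Interface

Orientations are given as a unit quaternion [w, x, y, z].
In Python, from station import ctrl, imaging, hand_in gives the robot as it stands.
- The arm moves only by the tool carry_out, never from a script. Its argument "series" is a list of rows, each an object with "gripper": the closure, from 0 (fully open) to 1 (shut); "slide": the shift along the world's x, y, z in mm, a list of three; "delta_rot": the turn, a rotation vector about the world's x, y, z in degrees, a list of three. In form: [{"gripper": gripper, "slide": [x, y, z], "delta_rot": [ax, ay, az]}, ...]. A call has 1 to 10 rows; each row is the pose to reach, as a shift and turn from the pose commanded when the call began; what a row does not reach only later rows make up. A row lasts 1/8 s, in which the tool goes at most 62.5 mm and 10.7 degrees, less where a joint would pass 70% of its speed; a pose out of reach is approached as far as the arm can. A call with a gripper value outside its range is refused whole. The fingers move at their own pace and stop on an object; "force" is the grip in N (left out, the last holds). Time passes only in rows, so rows that repeat a pose let the fingers close. It gives the time, the measured TCP pose, the force, the opening and the grip force at its end, in the units of the state.
- ctrl.state(): the state, without advancing time (a new reading comes with each control period).
- imaging.camera(name): name is "scene" or "top" or "wrist"; returns a dict with "frame" (384x512x3 uint8, blue, green, red), "fx", "fy", "cx", "cy" (pixels), "rvec" (rotation vector, rad) and "tvec" (3), from world to camera coordinates, as OpenCV has them. Camera axes: x right, y down, z forward; pixel columns grow to the right and rows downward; lengths in m; the calibration is good to about 2 mm. A picture is of the moment at which its call begins. There is no depth.
- hand_in(): hands the job in; it is judged then, once.
The state is a dict: "time_s": time; "q": joint angles; "qvel": joint speeds; "effort": joint torques, N m; "tcp_pos": TCP position; "ee_rot": TCP orientation; "contact_force": force on the tool from outside, world axes, zero at the start; "ft_torque": the same for the moment, N m; "grip_width": opening from 0.0 (shut) to 1.0 (fully open); "grip_force": force on a finger pad.
Only numpy, scipy, OpenCV 4.12 (cv2) and the standard library are available. Lean on these libraries where they do the work, as an engineer would, in place of code of your own. Each camera call takes 0.05 s, during which the arm holds its last target. There are 200 camera calls.

## Working session

There is one attempt and no reset: what is moved stays moved. The work goes in short steps, Python scripts to look and compute and a tool call to move; the robot and the scene stay as the last step left them, time stands still between calls to the robot, and variables do not carry over. Pictures are saved under pics/ and viewed, at most 11 in all, crops included, and the job is handed in when it is done.

Besides the shell and the picture viewer there is one more tool, called after "Emit:" by a JSON object that holds its "fn" and its "kwargs", one argument or row to a line. carry_out: Moves the arm, as the interface text tells. Its arguments: {"type":"object","properties":{"series":{"type":"array","items":{"type":"object","properties":{"gripper":{"type":"number"},"slide":{"type":"array","items":{"type":"number"}},"delta_rot":{"type":"array","items":{"type":"number"}}}}},"force":{"type":"number"}},"required":["series"]}

```bash
ls; mkdir -p pics; cat > h.py <<'E'
import numpy as np,cv2,pickle
from station import ctrl,imaging,hand_in
def snap(n,tag):
    c=imaging.camera(n); cv2.imwrite(f'pics/{tag}.png',c['frame']); pickle.dump(c,open(f'pics/{tag}.pkl','wb')); return c
def load(tag): return pickle.load(open(f'pics/{tag}.pkl','rb'))
def K(c): return np.array([[c['fx'],0,c['cx']],[0,c['fy'],c['cy']],[0,0,1.]])
def ray(c,u,v):
    R=cv2.Rodrigues(np.array(c['rvec'],float))[0]; t=np.array(c['tvec'],float).ravel()
    return -R.T@t, R.T@np.linalg.solve(K(c),[u,v,1.])
def at_z(c,u,v,z):
    o,d=ray(c,u,v); return o+d*(z-o[2])/d[2]
def proj(c,P):
    return cv2.projectPoints(np.array(P,float).reshape(-1,1,3),np.array(c['rvec'],float),np.array(c['tvec'],float),K(c),None)[0].reshape(-1,2)
def tri(*obs):
    A=np.zeros((3,3));b=np.zeros(3)
    for c,u,v in obs:
        o,d=ray(c,u,v); d/=np.linalg.norm(d); M=np.eye(3)-np.outer(d,d); A+=M;b+=M@o
    return np.linalg.solve(A,b)
E
python3 - <<'E'
from h import *
for n in('scene','top'):
    c=snap(n,n+'0'); o,d=ray(c,256,192); print(n,c['fx'],o.round(3),d.round(3))
a,b=load('scene0')['frame'],load('top0')['frame']
cv2.imwrite('pics/scene0b.png',cv2.resize(a,(800,600),interpolation=cv2.INTER_CUBIC))
cv2.imwrite('pics/top0b.png',cv2.resize(b,(800,600),interpolation=cv2.INTER_CUBIC))
print(ctrl.state())
E
```

```text
pics
scene 386.94808841448133 [1.015 0.716 0.887] [-0.443 -0.636 -0.631]
top 382.63054626759805 [0.422 0.016 1.278] [ 0.101  0.01  -0.995]
{'time_s': 0.1, 'q': array([ 1.24148038e+00,  4.94131145e-01,  1.34602956e+00,  1.00256958e-05,
        1.30251561e+00, -9.55031175e-02]), 'qvel': array([ 9.44291432e-05, -2.19006029e-03, -1.52629658e-03,  4.06245493e-04,
       -1.12212899e-03, -3.73114574e-06]), 'effort': array([ 9.31385839e-04, -8.83581376e+01, -3.84564328e+01, -4.87652087e-04,
        5.21110996e-03, -2.77372391e-05]), 'tcp_pos': array([0.14470083, 0.60770235, 0.23076703]), 'ee_rot': array([-1.18950814e-04,  1.16641607e-01,  9.93173923e-01, -5.28635102e-04]), 'contact_force': array([-1.07651422,  0.48744059, -0.73007604]), 'ft_torque': array([-0.05997571,  0.03377551, -0.04272891]), 'grip_force': 0.0, 'grip_width': 1.0020597098666917}
```

View pics/scene0b.png

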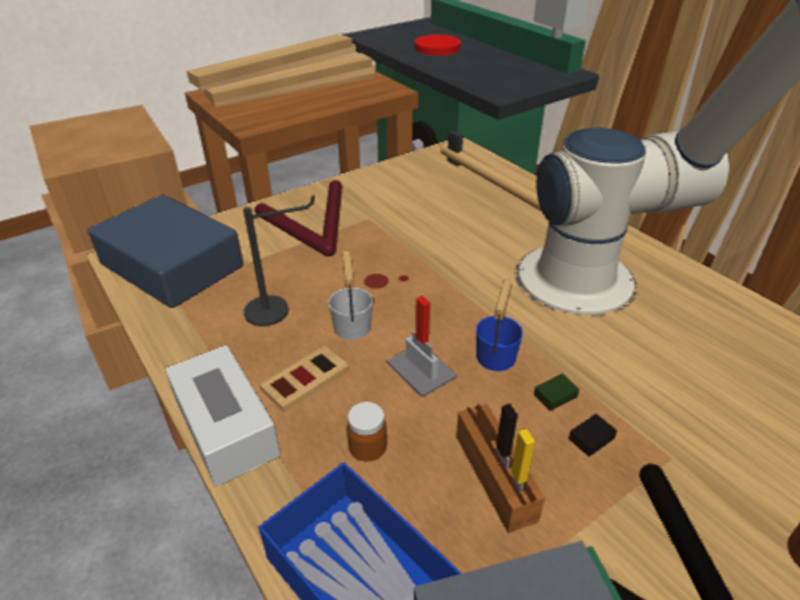

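View pics/top0b.png

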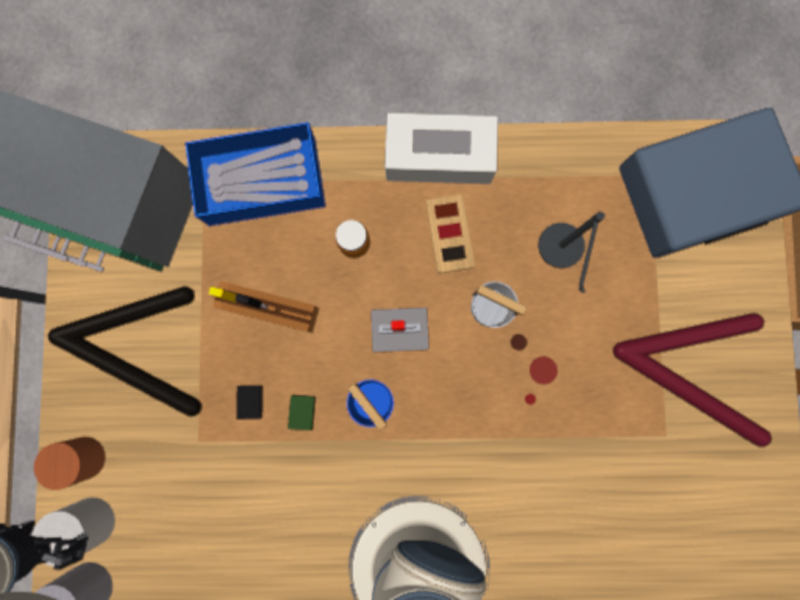

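```bash
python3 - <<'E'
from h import *
def comp(tag,corners,out):
    f=load(tag)['frame']; T=[]
    for x,y in corners:
        t=cv2.resize(f[y:y+75,x:x+100],(400,300),interpolation=cv2.INTER_CUBIC)
        for k in range(0,100,20):
            cv2.putText(t,str(x+k),(k*4,8),0,.3,(255,255,255),1); cv2.line(t,(k*4+2,10),(k*4+2,15),(255,255,255),1)
        for k in range(20,75,20):
            cv2.putText(t,str(y+k),(0,k*4+4),0,.3,(255,255,255),1);cv2.line(t,(20,k*4+2),(25,k*4+2),(255,255,255),1)
        T.append(t)
    cv2.imwrite(out,np.vstack([np.hstack(T[:2]),np.hstack(T[2:])]))
comp('top0',[(120,160),(220,175),(280,160),(320,125)],'pics/topc.png')
comp('scene0',[(275,255),(235,183),(185,155),(140,115)],'pics/scenec.png')
E
```

```text
(no output)
```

View pics/topc.png

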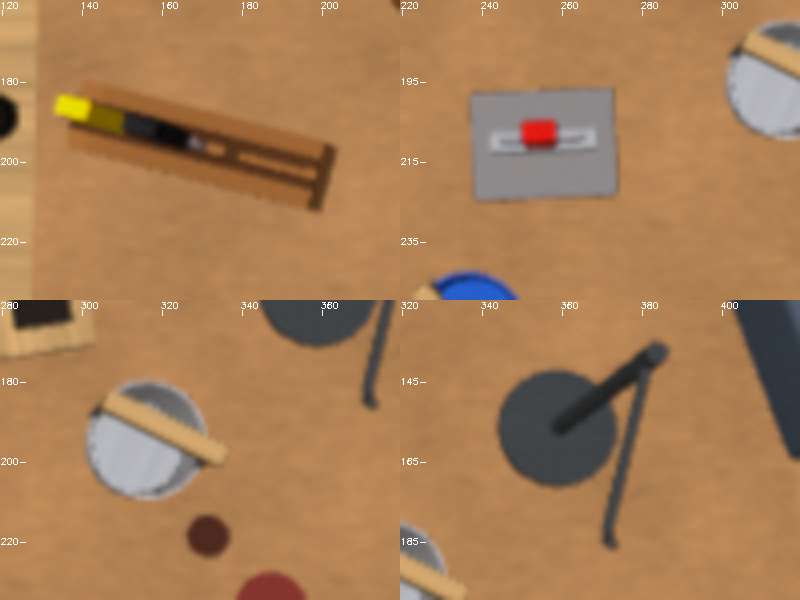

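View pics/scenec.png

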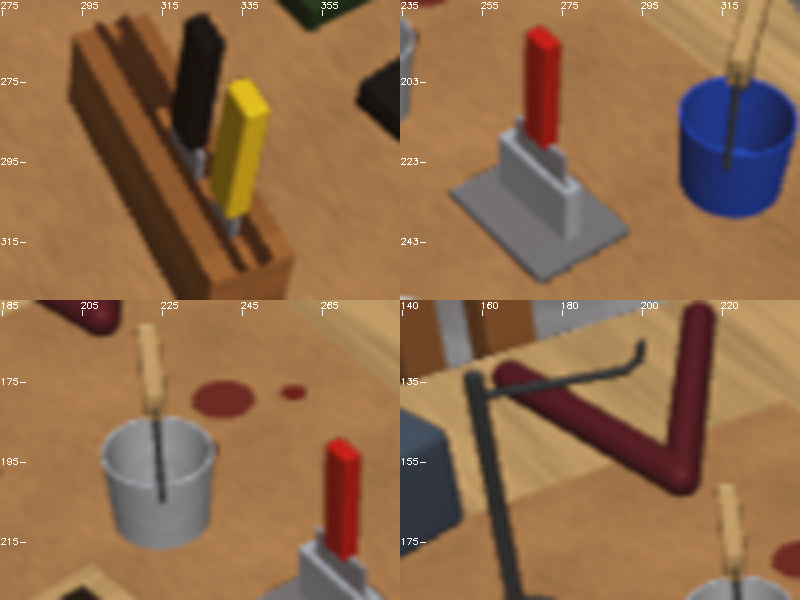

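```bash
cat > fit.py <<'E'
from h import *
from scipy.optimize import least_squares
T=load('top0');S=load('scene0')
tp={1:(120,160),2:(220,175),3:(280,160),4:(320,125)}
sc={1:(275,255),2:(235,183),3:(185,155),4:(140,115)}
def px(tab,i,x,y): return np.array([tab[i][0]+x/4-.375,tab[i][1]+y/4-.375])
def fit(name,x0,obs,bias=False):
    def res(p):
        c,s=np.cos(p[2]),np.sin(p[2]); r=[]
        for cam,uv,P in obs:
            W=[p[0]+c*P[0]-s*P[1],p[1]+s*P[0]+c*P[1],P[2]]
            r+=list(proj(cam,W)[0]-uv)
        return np.array(r)
    f=least_squares(res,x0,loss='soft_l1'); print(name,f.x.round(4),'deg',np.degrees(f.x[2]).round(2)); print(res(f.x).reshape(-1,2).round(1).tolist()); return f.x
t=lambda i,x,y:px(tp,i,x,y); s=lambda i,x,y:px(sc,i,x,y)
if __name__=='__main__':
    b=[(T,t(1,85,80),(.028,.1,.07)),(T,t(1,68,143),(-.028,.1,.07)),(T,t(1,325,145),(.028,-.1,.07)),(T,t(1,308,208),(-.028,-.1,.07)),
     (T,t(1,336,148),(.028,-.1,0)),(T,t(1,321,211),(-.028,-.1,0)),
     (S,s(1,72,35),(.028,-.1,.07)),(S,s(1,210,287),(.028,.1,.07)),(S,s(1,293,255),(-.028,.1,.07))]
    fit('block',[.6,.35,-.2],b)
    d=[(T,t(2,70,93),(.045,.06,.01)),(T,t(2,213,88),(.045,-.06,.01)),(T,t(2,217,194),(-.045,-.06,.01)),(T,t(2,74,200),(-.045,.06,.01)),
     (S,s(2,230,230),(-.045,.06,.01)),(S,s(2,143,282),(.045,.06,.01)),(S,s(2,48,193),(.045,-.06,.01))]
    fit('drip',[.5,.05,0],d)
    print('scraper top tri',tri((T,*t(2,140,131)),(S,*s(2,142,34))), 'atz',at_z(T,*t(2,140,131),.185),at_z(S,*s(2,142,34),.185))
    p=[(T,t(3,147,140),(0,0,.075))]
    print('pail rim',at_z(T,*t(3,147,140),.075),'scene',at_z(S,*s(3,158,158),.075))
    e=[at_z(T,*t(3,*q),.17) for q in((112,88),(105,105),(227,147),(220,164))]; print(np.round(e,4).tolist(),np.mean(e,0))
    print('bar tri',tri((T,*t(3,166,126)),(S,*s(3,148,30))))
    h=[(T,t(4,256,53),(0,0,.27)),(T,t(4,210,243),(-.134,0,.276)),(S,s(4,242,43),(-.134,0,.276)),(S,s(4,74,75),(0,0,.27)),(S,s(4,232,70),(-.12,0,.25))]
    fit('hook',[.65,-.3,0],h)
    print('foot',at_z(T,*t(4,157,128),.01))
E
python3 fit.py
```

```text
block [ 0.5382  0.307  -0.2716] deg -15.56
[[0.1, -0.6], [-0.6, 0.5], [0.3, -1.1], [-0.3, 0.2], [0.7, 0.1], [-0.0, 0.5], [-0.1, 0.3], [-0.1, -0.5], [0.2, 0.3]]
drip [0.4893 0.0325 0.0296] deg 1.69
[[-0.4, -0.1], [-0.1, -0.5], [0.2, 0.2], [-0.4, 0.2], [0.4, -0.3], [-0.5, -0.2], [-0.1, -0.4]]
scraper top tri [0.48876508 0.03198654 0.18778719] atz [0.48881061 0.03212886 0.185     ] [0.4867868  0.02914946 0.185     ]
pail rim [ 0.53292686 -0.16142267  0.075     ] scene [ 0.5369641 -0.1542449  0.075    ]
[[0.5626, -0.1231, 0.17], [0.5502, -0.1177, 0.17], [0.5182, -0.2051, 0.17], [0.5059, -0.1996, 0.17]] [ 0.53420927 -0.16134923  0.17      ]
bar tri [ 0.532931   -0.15805693  0.19910922]
hook [ 0.6642 -0.317  -0.2922] deg -16.74
[[0.1, 0.2], [-0.0, 0.3], [0.3, -0.3], [-0.0, 0.3], [-0.8, 0.8]]
foot [ 0.66467418 -0.3170869   0.01      ]
```

The pictures show the red scraper in the drip stand at centre, and the aluminium pail to its right, near the hook. The block is to its left with the empty slot at its right end. The model fits agree to within about 1 px. Next I move above the scraper.

Emit:
{"fn": "carry_out", "kwargs": {
  "series": [
    {"gripper": 0.4,"slide": [344,-576,40],"delta_rot": [0,0,-75]},
    {"gripper": 0.4,"slide": [344,-576,40],"delta_rot": [0,0,-75]},
    {"gripper": 0.4,"slide": [344,-576,40],"delta_rot": [0,0,-75]},
    {"gripper": 0.4,"slide": [344,-576,40],"delta_rot": [0,0,-75]},
    {"gripper": 0.4,"slide": [344,-576,40],"delta_rot": [0,0,-75]},
    {"gripper": 0.4,"slide": [344,-576,40],"delta_rot": [0,0,-75]},
    {"gripper": 0.4,"slide": [344,-576,40],"delta_rot": [0,0,-75]},
    {"gripper": 0.4,"slide": [344,-576,40],"delta_rot": [0,0,-75]},
    {"gripper": 0.4,"slide": [344,-576,40],"delta_rot": [0,0,-75]},
    {"gripper": 0.4,"slide": [344,-576,40],"delta_rot": [0,0,-75]}
  ],
  "force": 60
}}

```text
time_s: 1.35
tcp_pos: [0.4653, 0.0703, 0.2686]
ee_rot: [-0.0, 0.697, 0.717, 0.0]
contact_force: [0.7, 1.4, 0.5]
grip_width: 0.602
grip_force: 0.0
```

Emit:
{"fn": "carry_out", "kwargs": {
  "series": [
    {"gripper": 0.4,"slide": [24,-38,0],"delta_rot": [0,0,0]},
    {"gripper": 0.4,"slide": [24,-38,0],"delta_rot": [0,0,0]},
    {"gripper": 0.4,"slide": [24,-38,0],"delta_rot": [0,0,0]}
  ]
}}

```text
time_s: 1.72
tcp_pos: [0.4882, 0.0346, 0.2682]
ee_rot: [-0.0, 0.697, 0.717, -0.0]
contact_force: [-0.6, 0.2, 1.3]
grip_width: 0.6
grip_force: 0.0
```

```bash
python3 - <<'E'
from h import *
s=ctrl.state(); print(s['tcp_pos'],s['ee_rot'],s['contact_force'])
c=snap('wrist','w1'); R=cv2.Rodrigues(np.array(c['rvec'],float))[0]; print((-R.T@np.array(c['tvec']).ravel()).round(3),R[2].round(3),c['fx'])
w=cv2.resize(c['frame'],(800,600),interpolation=cv2.INTER_CUBIC)
# predicted points: scraper handle top corners/stand base corners/plate
th=np.radians(1.69); M=np.array([[np.cos(th),-np.sin(th)],[np.sin(th),np.cos(th)]])
for P in [(.008,.013,.185),(-.008,.013,.185),(-.008,-.013,.185),(.008,-.013,.185),(.045,.06,.01),(-.045,.06,.01),(-.045,-.06,.01),(.045,-.06,.01)]:
    xy=M@P[:2]+[.4893,.0325]; q=proj(c,[*xy,P[2]])[0]; cv2.circle(w,tuple(((q+.5)*1.5625).astype(int)),3,(255,0,255),1)
cv2.imwrite('pics/w1b.png',w)
E
```

```text
[0.48819076 0.03456415 0.26818042] [-4.28738758e-04  6.97309722e-01  7.16769776e-01 -2.36713459e-04] [-0.62460077  0.18914142  1.2815061 ]
[0.485 0.105 0.411] [ 0.006 -0.273 -0.962] 281.0003385748586
```

View pics/w1b.png

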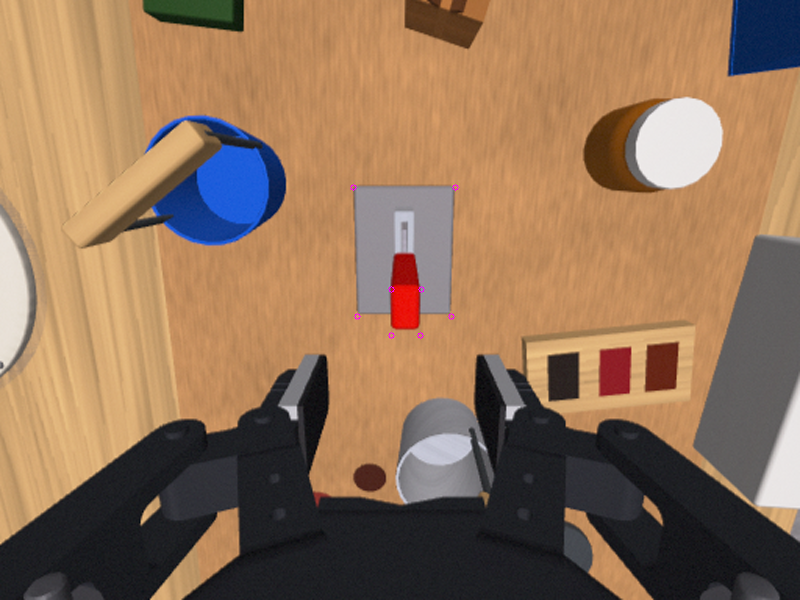

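Wrist view: the red handle top is at about (391–420, 284–328) between the open fingers, within about 3 mm of the prediction. Next I descend, grip it and lift slightly.

Emit:
{"fn": "carry_out", "kwargs": {
  "series": [
    {"gripper": 0.4,"slide": [1,0,-60],"delta_rot": [0,0,0]},
    {"gripper": 0.4,"slide": [1,0,-100],"delta_rot": [0,0,0]},
    {"gripper": 0.4,"slide": [1,0,-121],"delta_rot": [0,0,0]},
    {"gripper": 0.4,"slide": [1,0,-121],"delta_rot": [0,0,0]},
    {"gripper": 1,"slide": [1,0,-121],"delta_rot": [0,0,0]},
    {"gripper": 1,"slide": [1,0,-121],"delta_rot": [0,0,0]},
    {"gripper": 1,"slide": [1,0,-121],"delta_rot": [0,0,0]},
    {"gripper": 1,"slide": [1,0,-121],"delta_rot": [0,0,0]},
    {"gripper": 1,"slide": [1,0,-121],"delta_rot": [0,0,0]}
  ],
  "force": 60
}}

```text
time_s: 2.9
tcp_pos: [0.4903, 0.0345, 0.1487]
ee_rot: [0.001, 0.697, 0.717, 0.001]
contact_force: [-0.7, 1.8, 8.0]
grip_width: 0.183
grip_force: 58.3
```

Emit:
{"fn": "carry_out", "kwargs": {
  "series": [
    {"gripper": 1,"slide": [0,0,20],"delta_rot": [0,0,0]},
    {"gripper": 1,"slide": [0,0,45],"delta_rot": [0,0,0]},
    {"gripper": 1,"slide": [0,0,75],"delta_rot": [0,0,0]},
    {"gripper": 1,"slide": [0,0,105],"delta_rot": [0,0,0]},
    {"gripper": 1,"slide": [0,0,105],"delta_rot": [0,0,0]}
  ]
}}

```text
time_s: 3.52
tcp_pos: [0.4909, 0.0343, 0.255]
ee_rot: [0.002, 0.697, 0.717, 0.002]
contact_force: [-0.7, 0.4, -1.1]
grip_width: 0.179
grip_force: 58.8
```

Emit:
{"fn": "carry_out", "kwargs": {
  "series": [
    {"gripper": 1,"slide": [33,217,0],"delta_rot": [0,0,-17.2]},
    {"gripper": 1,"slide": [33,217,0],"delta_rot": [0,0,-17.2]},
    {"gripper": 1,"slide": [33,217,0],"delta_rot": [0,0,-17.2]},
    {"gripper": 1,"slide": [33,217,0],"delta_rot": [0,0,-17.2]},
    {"gripper": 1,"slide": [33,217,0],"delta_rot": [0,0,-17.2]},
    {"gripper": 1,"slide": [33,217,0],"delta_rot": [0,0,-17.2]},
    {"gripper": 1,"slide": [33,217,0],"delta_rot": [0,0,-17.2]}
  ]
}}

```text
time_s: 4.4
tcp_pos: [0.5225, 0.2503, 0.2524]
ee_rot: [-0.0, 0.797, 0.604, -0.0]
contact_force: [-0.8, 0.3, -1.0]
grip_width: 0.179
grip_force: 58.8
```

```bash
python3 - <<'E'
from h import *
s=ctrl.state(); print(s['tcp_pos'],s['ee_rot'],s['contact_force'],s['grip_force'],s['grip_width'])
n=s['ee_rot'];print('yaw',np.degrees(2*np.arctan2(n[2],n[1]))-90)
T=snap('top','t2');S=snap('scene','s2');W=snap('wrist','w2')
p=[.523,.252,.1]
def crop(c,P,sx,sy,k):
    u,v=proj(c,P)[0]; x,y=int(u-sx/2),int(v-sy/2); x=max(0,min(512-sx,x)); y=max(0,min(384-sy,y))
    print(x,y,'scale',k); return cv2.resize(c['frame'][y:y+sy,x:x+sx],(sx*k,sy*k),interpolation=cv2.INTER_CUBIC)
a=crop(S,p,80,120,5);b=crop(W,[.523,.252,.07],80,120,5)
cv2.imwrite('pics/c2.png',np.hstack([a,b]))
E
```

```text
[0.52254696 0.25034995 0.2523611 ] [-1.61105776e-05  7.96842529e-01  6.04187004e-01 -2.18401621e-04] [-0.75976504  0.26613694 -1.01687346] 58.81149709224701 0.17871990374477556
yaw -15.659273923011327
269 205 scale 5
217 110 scale 5
```

View pics/c2.png

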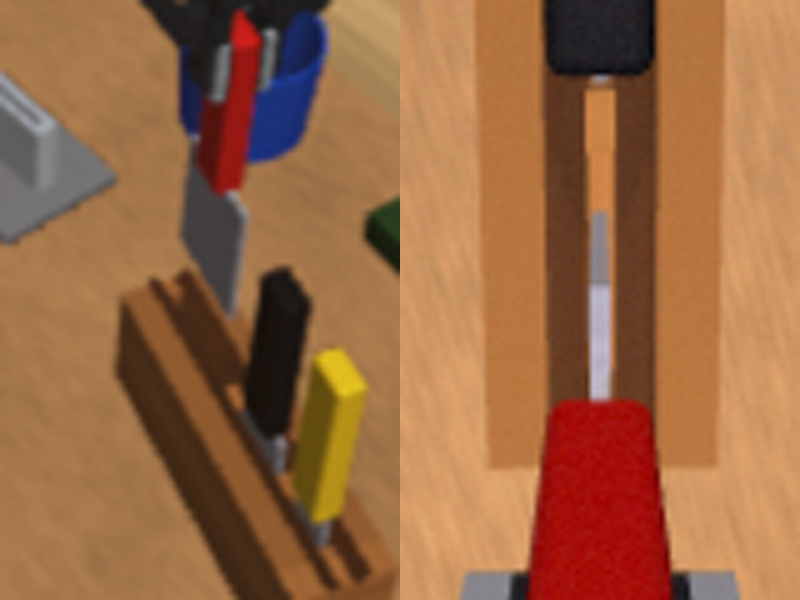

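The wrist crop shows the blade centred on the slot line: blade at columns 589–611, slot at 585–614. I still need the offset along the slot, so I compute it from both views.

```bash
python3 - <<'E'
from h import *
W=load('w2');S=load('s2')
th=-.2716;o=np.array([.5382,.307,0]);ex=np.array([np.cos(th),np.sin(th),0]);ey=np.array([-np.sin(th),np.cos(th),0])
def pl(c,u,v,z):
    p=at_z(c,u,v,z)-o; return round(float(p@ex)*1e3,1),round(float(p@ey)*1e3,1)
w=lambda x,y:(217+x/5-.4,110+y/5-.4); s=lambda x,y:(269+x/5-.4,205+y/5-.4)
zb=.2524-.1387
print('W block end L/R (z70): expect -+28,-100',pl(W,*w(487-400,467),.07),pl(W,*w(718-400,467),.07))
print('W slot start, expect y -24',pl(W,*w(200,85),.07))
print('W shoulder, y+30',pl(W,*w(200,283),zb+.075),'bottom',pl(W,*w(200,212),zb))
print('S blade bottom corner +y',pl(S,*s(235,318),zb),'shoulder',pl(S,*s(246,212),zb+.075), '-y shoulder',pl(S,*s(193,137),zb+.075),'-y bottom',pl(S,*s(184,240),zb))
print('S block far-left top, expect 28,-100',pl(S,*s(122,297),.07))
print('S far-right top (slot -y end lips)',pl(S,*s(190,270),.076))
print('TCP',[(np.array([.52255,.25035,0])-o)@e*1e3 for e in(ex,ey)])
E
```

```text
W block end L/R (z70): expect -+28,-100 (-29.1, -97.4) (27.3, -97.6)
W slot start, expect y -24 (-1.2, -6.5)
W shoulder, y+30 (-1.3, -28.7) bottom (-1.3, -28.9)
S blade bottom corner +y (-4.0, -33.0) shoulder (-4.1, -36.5) -y shoulder (-2.0, -91.7) -y bottom (-2.2, -89.7)
S block far-left top, expect 28,-100 (27.3, -98.4)
S far-right top (slot -y end lips) (-13.1, -98.6)
TCP [np.float64(0.1213564344243398), np.float64(-58.771849321046744)]
```

Emit:
{"fn": "carry_out", "kwargs": {
  "series": [
    {"gripper": 1,"slide": [1,4,-15],"delta_rot": [0,0,0]},
    {"gripper": 1,"slide": [1,4,-30],"delta_rot": [0,0,0]},
    {"gripper": 1,"slide": [1,4,-33],"delta_rot": [0,0,0]},
    {"gripper": 1,"slide": [1,4,-33],"delta_rot": [0,0,0]},
    {"gripper": 1,"slide": [1,4,-33],"delta_rot": [0,0,0]}
  ]
}}

```text
time_s: 5.18
tcp_pos: [0.5239, 0.2554, 0.2198]
ee_rot: [0.0, 0.797, 0.605, 0.0]
contact_force: [-0.0, -0.0, -1.0]
grip_width: 0.183
grip_force: 58.8
```

```bash
python3 - <<'E'
from h import *
s=ctrl.state(); print(s['tcp_pos'],s['contact_force'])
S=snap('scene','s3');W=snap('wrist','w3')
a=S['frame'][235:325,285:355]; b=W['frame'][110:200,217:297]
a=cv2.resize(a,None,fx=5.5,fy=6,interpolation=cv2.INTER_CUBIC);b=cv2.resize(b,None,fx=5,fy=6,interpolation=cv2.INTER_CUBIC)
cv2.imwrite('pics/c3.png',np.hstack([a,b])); print(a.shape,b.shape)
E
```

```text
[0.52390826 0.2554371  0.21980926] [-0.02042207 -0.03887173 -1.00917735]
(540, 385, 3) (540, 400, 3)
```

View pics/c3.png

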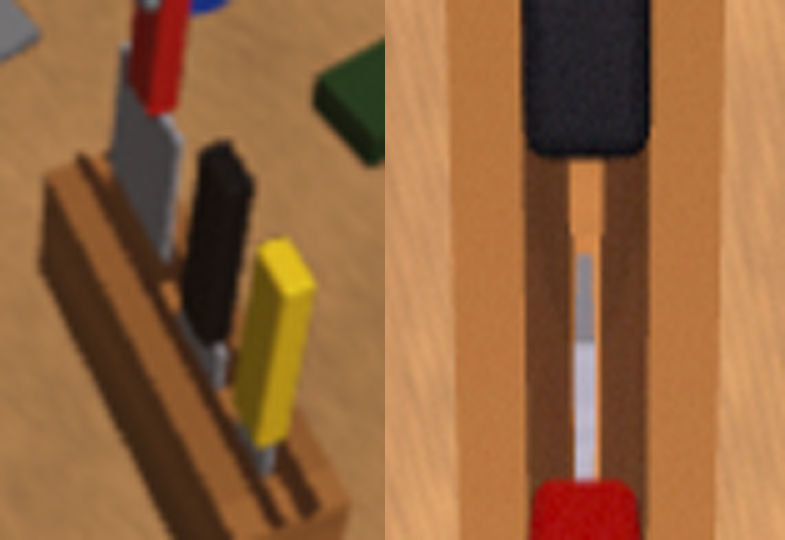

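```bash
python3 - <<'E'
from h import *
W=load('w3');S=load('s3')
th=-.2716;o=np.array([.5382,.307,0]);ex=np.array([np.cos(th),np.sin(th),0]);ey=np.array([-np.sin(th),np.cos(th),0])
def pl(c,u,v,z):
    p=at_z(c,u,v,z)-o; return round(float(p@ex)*1e3,1),round(float(p@ey)*1e3,1)
w=lambda x,y:(217+(x-385)/5-.4,110+y/6-.42); s=lambda x,y:(285+x/5.5-.4,235+y/6-.42)
zb=.2198-.1387
print('W slot start',pl(W,*w(586,237),.07),'blade +y bottom',pl(W,*w(585,255),zb),'shoulder',pl(W,*w(585,342),zb+.075))
print('S blade bottom +y',pl(S,*s(165,258),zb),'shoulder',pl(S,*s(182,140),zb+.075),'-y bottom',pl(S,*s(113,170),zb),'block corner',pl(S,*s(44,180),.07))
for y in(-24,-90,-100,-57): 
  P=o+ey*y/1e3; print(y,proj(S,[*P[:2],.07])[0],((proj(S,[*P[:2],.07])[0]-[285-.4,235-.42])*[5.5,6]).round())
E
```

```text
W slot start (-1.2, -22.3) blade +y bottom (-1.4, -23.8) shoulder (-1.4, -23.8)
S blade bottom +y (-2.6, -29.4) shoulder (-3.9, -29.9) -y bottom (-0.6, -82.3) block corner (29.1, -96.9)
-24 [314.24191472 282.13441991] [163. 285.]
-90 [303.43578419 263.60210123] [104. 174.]
-100 [301.88458354 260.94182014] [ 95. 158.]
-57 [308.71170635 272.65021244] [133. 228.]
```

Emit:
{"fn": "carry_out", "kwargs": {
  "series": [
    {"gripper": 1,"slide": [0,-1,-4],"delta_rot": [0,0,0]},
    {"gripper": 1,"slide": [0,-1,-8],"delta_rot": [0,0,0]},
    {"gripper": 1,"slide": [0,-1,-12],"delta_rot": [0,0,0]},
    {"gripper": 1,"slide": [0,-1,-16],"delta_rot": [0,0,0]},
    {"gripper": 1,"slide": [0,-1,-20],"delta_rot": [0,0,0]},
    {"gripper": 1,"slide": [0,-1,-22],"delta_rot": [0,0,0]}
  ]
}}

```text
time_s: 6.02
tcp_pos: [0.5236, 0.2543, 0.1971]
ee_rot: [-0.0, 0.797, 0.605, -0.0]
contact_force: [0.0, 0.1, -1.7]
grip_width: 0.183
grip_force: 58.8
```

Emit:
{"fn": "carry_out", "kwargs": {
  "series": [
    {"gripper": 1,"slide": [0,0,-8],"delta_rot": [0,0,0]},
    {"gripper": 1,"slide": [0,0,-16],"delta_rot": [0,0,0]},
    {"gripper": 1,"slide": [0,0,-24],"delta_rot": [0,0,0]},
    {"gripper": 1,"slide": [0,0,-32],"delta_rot": [0,0,0]},
    {"gripper": 1,"slide": [0,0,-38],"delta_rot": [0,0,0]},
    {"gripper": 1,"slide": [0,0,-42],"delta_rot": [0,0,0]},
    {"gripper": 1,"slide": [0,0,-44],"delta_rot": [0,0,0]},
    {"gripper": 1,"slide": [0,0,-44],"delta_rot": [0,0,0]}
  ]
}}

```text
time_s: 7.02
tcp_pos: [0.5237, 0.2544, 0.1535]
ee_rot: [0.0, 0.796, 0.605, 0.0]
contact_force: [0.3, 0.3, -0.8]
grip_width: 0.18
grip_force: 58.8
```

Emit:
{"fn": "carry_out", "kwargs": {
  "series": [
    {"gripper": 1,"slide": [0,0,-1],"delta_rot": [0,0,0]},
    {"gripper": 1,"slide": [0,0,-2],"delta_rot": [0,0,0]},
    {"gripper": 1,"slide": [0,0,-2],"delta_rot": [0,0,0]}
  ]
}}

```text
time_s: 7.4
tcp_pos: [0.5237, 0.2543, 0.1515]
ee_rot: [0.0, 0.797, 0.605, 0.0]
contact_force: [0.5, 0.4, -0.8]
grip_width: 0.177
grip_force: 58.8
```

Emit:
{"fn": "carry_out", "kwargs": {
  "series": [
    {"gripper": 1,"slide": [0,0,-1],"delta_rot": [0,0,0]},
    {"gripper": 1,"slide": [0,0,-1],"delta_rot": [0,0,0]}
  ]
}}

```text
time_s: 7.65
tcp_pos: [0.5239, 0.2544, 0.1507]
ee_rot: [0.0, 0.797, 0.605, 0.0]
contact_force: [-0.8, -0.5, 2.6]
grip_width: 0.181
grip_force: 59.5
```

Emit:
{"fn": "carry_out", "kwargs": {
  "series": [
    {"gripper": 1,"slide": [0,0,-0.5],"delta_rot": [0,0,0]},
    {"gripper": 1,"slide": [0,0,-0.5],"delta_rot": [0,0,0]}
  ]
}}

```text
time_s: 7.9
tcp_pos: [0.524, 0.2545, 0.1506]
ee_rot: [0.0, 0.797, 0.605, 0.0]
contact_force: [-1.0, -1.1, 10.9]
grip_width: 0.178
grip_force: 60.6
```

Emit:
{"fn": "carry_out", "kwargs": {
  "series": [
    {"gripper": 0.5,"slide": [0,0,0],"delta_rot": [0,0,0]},
    {"gripper": 0.5,"slide": [0,0,0],"delta_rot": [0,0,0]},
    {"gripper": 0.5,"slide": [0,0,0],"delta_rot": [0,0,0]},
    {"gripper": 0.5,"slide": [0,0,0],"delta_rot": [0,0,0]}
  ]
}}

```text
time_s: 8.4
tcp_pos: [0.5236, 0.2544, 0.1499]
ee_rot: [-0.0, 0.796, 0.605, -0.0]
contact_force: [1.1, -0.3, 0.3]
grip_width: 0.503
grip_force: 0.0
```

Emit:
{"fn": "carry_out", "kwargs": {
  "series": [
    {"gripper": 0.5,"slide": [0,0,15],"delta_rot": [0,0,0]},
    {"gripper": 0.5,"slide": [0,0,40],"delta_rot": [0,0,0]},
    {"gripper": 0.5,"slide": [0,0,80],"delta_rot": [0,0,0]},
    {"gripper": 0.5,"slide": [0,0,120],"delta_rot": [0,0,0]},
    {"gripper": 0.5,"slide": [0,0,130],"delta_rot": [0,0,0]}
  ]
}}

```text
time_s: 9.02
tcp_pos: [0.5247, 0.2547, 0.2836]
ee_rot: [0.001, 0.796, 0.605, 0.002]
contact_force: [-0.0, 0.5, -0.1]
grip_width: 0.499
grip_force: 0.0
```

Emit:
{"fn": "carry_out", "kwargs": {
  "series": [
    {"gripper": 0.4,"slide": [10,-415,10],"delta_rot": [0,0,-12.5]},
    {"gripper": 0.4,"slide": [10,-415,10],"delta_rot": [0,0,-12.5]},
    {"gripper": 0.4,"slide": [10,-415,10],"delta_rot": [0,0,-12.5]},
    {"gripper": 0.4,"slide": [10,-415,10],"delta_rot": [0,0,-12.5]},
    {"gripper": 0.4,"slide": [10,-415,10],"delta_rot": [0,0,-12.5]},
    {"gripper": 0.4,"slide": [10,-415,10],"delta_rot": [0,0,-12.5]},
    {"gripper": 0.4,"slide": [10,-415,10],"delta_rot": [0,0,-12.5]},
    {"gripper": 0.4,"slide": [10,-415,10],"delta_rot": [0,0,-12.5]},
    {"gripper": 0.4,"slide": [10,-415,10],"delta_rot": [0,0,-12.5]},
    {"gripper": 0.4,"slide": [10,-415,10],"delta_rot": [0,0,-12.5]}
  ]
}}

```text
time_s: 10.28
tcp_pos: [0.5336, -0.1595, 0.29]
ee_rot: [-0.0, 0.857, 0.515, -0.0]
contact_force: [0.8, 0.2, 1.1]
grip_width: 0.599
grip_force: 0.0
```

```bash
python3 - <<'E'
from h import *
s=ctrl.state(); n=s['ee_rot'];print(s['tcp_pos'],s['contact_force'],'yaw',np.degrees(2*np.arctan2(n[2],n[1]))-90)
W=snap('wrist','w4');S=snap('scene','s4')
w=cv2.resize(W['frame'],(640,480),interpolation=cv2.INTER_CUBIC)
th=np.radians(-28.2);c,si=np.cos(th),np.sin(th)
for x,y,z in[(.008,.048,.17),(-.008,.048,.17),(-.008,-.048,.17),(.008,-.048,.17)]:
    q=proj(W,[.534+c*x-si*y,-.161+si*x+c*y,z])[0]; cv2.circle(w,tuple(((q+.5)*1.25).astype(int)),3,(255,0,255),1); print(q*1.25)
a=cv2.resize(S['frame'][255:340,275:347],(160,189)); w[:189,480:]=a
cv2.imwrite('pics/c4.png',w)
E
```

```text
[ 0.53362278 -0.15950207  0.29000055] [0.8130775  0.24174458 1.0512394 ] yaw -28.02061293401715
[335.6378146  170.01527063]
[313.93597083 169.9720547 ]
[314.33707398 289.89649112]
[334.04470839 289.93748869]
```

View pics/c4.png

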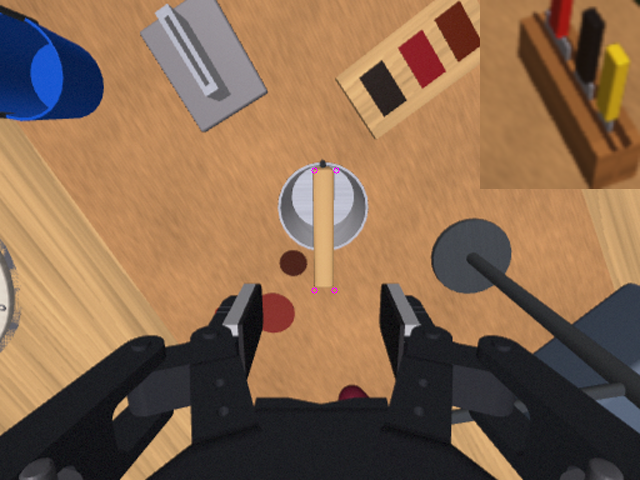

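Bar is centred between the fingers (columns 314–334) and the inset shows the scraper seated like the other knives. Now the pail grasp, gripping high on the bar so the fingertips stay above its underside.

Emit:
{"fn": "carry_out", "kwargs": {
  "series": [
    {"gripper": 0.4,"slide": [0,-1,-50],"delta_rot": [0,0,0]},
    {"gripper": 0.4,"slide": [0,-1,-95],"delta_rot": [0,0,0]},
    {"gripper": 0.4,"slide": [0,-1,-130],"delta_rot": [0,0,0]},
    {"gripper": 0.4,"slide": [0,-1,-145],"delta_rot": [0,0,0]},
    {"gripper": 0.4,"slide": [0,-1,-145],"delta_rot": [0,0,0]},
    {"gripper": 1,"slide": [0,-1,-145],"delta_rot": [0,0,0]},
    {"gripper": 1,"slide": [0,-1,-145],"delta_rot": [0,0,0]},
    {"gripper": 1,"slide": [0,-1,-145],"delta_rot": [0,0,0]},
    {"gripper": 1,"slide": [0,-1,-145],"delta_rot": [0,0,0]},
    {"gripper": 1,"slide": [0,-1,-145],"delta_rot": [0,0,0]}
  ],
  "force": 70
}}

```text
time_s: 11.62
tcp_pos: [0.5346, -0.162, 0.1464]
ee_rot: [0.001, 0.858, 0.514, 0.001]
contact_force: [-0.4, -0.2, 9.0]
grip_width: 0.171
grip_force: 69.7
```

Emit:
{"fn": "carry_out", "kwargs": {
  "series": [
    {"gripper": 1,"slide": [0,0,20],"delta_rot": [0,0,0]},
    {"gripper": 1,"slide": [0,0,60],"delta_rot": [0,0,0]},
    {"gripper": 1,"slide": [-20,0,105],"delta_rot": [0,0,0]},
    {"gripper": 1,"slide": [-50,-10,140],"delta_rot": [0,0,4]},
    {"gripper": 1,"slide": [-72,-40,150],"delta_rot": [0,0,8]},
    {"gripper": 1,"slide": [-72,-80,150],"delta_rot": [0,0,11.3]},
    {"gripper": 1,"slide": [-72,-95,150],"delta_rot": [0,0,11.3]},
    {"gripper": 1,"slide": [-72,-95,150],"delta_rot": [0,0,11.3]},
    {"gripper": 1,"slide": [-72,-95,150],"delta_rot": [0,0,11.3]}
  ]
}}

```text
time_s: 12.75
tcp_pos: [0.4616, -0.2558, 0.2949]
ee_rot: [-0.0, 0.803, 0.596, 0.0]
contact_force: [-0.2, -0.2, -1.7]
grip_width: 0.17
grip_force: 68.8
```

```bash
python3 - <<'E'
from h import *
s=ctrl.state(); n=s['ee_rot'];p=s['tcp_pos'];print(p,s['contact_force'],'yaw',np.degrees(2*np.arctan2(n[2],n[1]))-90,s['grip_force'])
th=np.radians(-16.74);ex=np.array([np.cos(th),np.sin(th)]);ey=np.array([-ex[1],ex[0]])
d=p[:2]-[.6642,-.317];print('hook frame mm',d@ex*1e3,d@ey*1e3); print('to x=-85', ((ex*-.085+[.6642,-.317])-p[:2])*1e3)
S=snap('scene','s5');T=snap('top','t5')
a=cv2.resize(S['frame'][100:250,110:260],(600,600),interpolation=cv2.INTER_CUBIC)
cv2.imwrite('pics/c5.png',a)
E
```

```text
[ 0.46162995 -0.25575431  0.29489668] [-0.19561839 -0.19108597 -1.70628279] yaw -16.800665798816368 68.8347065448761
hook frame mm -211.62600675562882 0.30412532323566277
to x=-85 [121.17220806 -36.76321632]
```

View pics/c5.png

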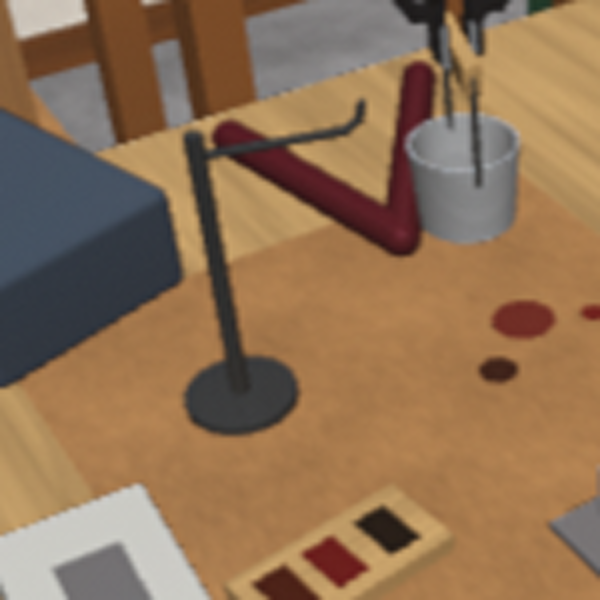

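The pail hangs level in the gripper at (465, 180), with the hook tip at (360, 105), lined up with the opening. Next I feed it along the rod.

Emit:
{"fn": "carry_out", "kwargs": {
  "series": [
    {"gripper": 1,"slide": [24,-7,0],"delta_rot": [0,0,0]},
    {"gripper": 1,"slide": [48,-15,0],"delta_rot": [0,0,0]},
    {"gripper": 1,"slide": [72,-22,0],"delta_rot": [0,0,0]},
    {"gripper": 1,"slide": [97,-29,0],"delta_rot": [0,0,0]},
    {"gripper": 1,"slide": [115,-35,0],"delta_rot": [0,0,0]},
    {"gripper": 1,"slide": [121,-37,0],"delta_rot": [0,0,0]},
    {"gripper": 1,"slide": [121,-37,0],"delta_rot": [0,0,0]}
  ]
}}

```text
time_s: 13.72
tcp_pos: [0.5826, -0.2931, 0.2948]
ee_rot: [-0.0, 0.803, 0.596, -0.0]
contact_force: [-0.1, -0.4, -2.3]
grip_width: 0.172
grip_force: 68.9
```

Emit:
{"fn": "carry_out", "kwargs": {
  "series": [
    {"gripper": 1,"slide": [0,0,-6],"delta_rot": [0,0,0]},
    {"gripper": 1,"slide": [0,0,-12],"delta_rot": [0,0,0]},
    {"gripper": 1,"slide": [0,0,-18],"delta_rot": [0,0,0]},
    {"gripper": 1,"slide": [0,0,-24],"delta_rot": [0,0,0]},
    {"gripper": 1,"slide": [0,0,-29],"delta_rot": [0,0,0]},
    {"gripper": 1,"slide": [0,0,-32],"delta_rot": [0,0,0]},
    {"gripper": 1,"slide": [0,0,-33],"delta_rot": [0,0,0]},
    {"gripper": 1,"slide": [0,0,-33],"delta_rot": [0,0,0]}
  ]
}}

```text
time_s: 14.72
tcp_pos: [0.5827, -0.2937, 0.2621]
ee_rot: [0.0, 0.803, 0.596, 0.0]
contact_force: [-0.5, 0.1, -2.1]
grip_width: 0.168
grip_force: 68.9
```

Emit:
{"fn": "carry_out", "kwargs": {
  "series": [
    {"gripper": 1,"slide": [0,0,-1],"delta_rot": [0,0,0]},
    {"gripper": 1,"slide": [0,0,-2],"delta_rot": [0,0,0]},
    {"gripper": 1,"slide": [0,0,-3],"delta_rot": [0,0,0]},
    {"gripper": 1,"slide": [0,0,-3],"delta_rot": [0,0,0]}
  ]
}}

```text
time_s: 15.22
tcp_pos: [0.5826, -0.2936, 0.2589]
ee_rot: [-0.0, 0.803, 0.596, -0.0]
contact_force: [0.0, -0.3, -2.9]
grip_width: 0.164
grip_force: 68.9
```

Emit:
{"fn": "carry_out", "kwargs": {
  "series": [
    {"gripper": 1,"slide": [0,0,-1],"delta_rot": [0,0,0]},
    {"gripper": 1,"slide": [0,0,-1],"delta_rot": [0,0,0]}
  ]
}}

```text
time_s: 15.48
tcp_pos: [0.5828, -0.2937, 0.2583]
ee_rot: [0.0, 0.803, 0.596, 0.0]
contact_force: [-1.0, 1.0, 1.6]
grip_width: 0.169
grip_force: 69.8
```

Emit:
{"fn": "carry_out", "kwargs": {
  "series": [
    {"gripper": 0.7,"slide": [0,0,0],"delta_rot": [0,0,0]},
    {"gripper": 0.6,"slide": [0,0,0],"delta_rot": [0,0,0]},
    {"gripper": 0.6,"slide": [0,0,0],"delta_rot": [0,0,0]},
    {"gripper": 0.6,"slide": [0,0,0],"delta_rot": [0,0,0]}
  ]
}}

```text
time_s: 15.98
tcp_pos: [0.5827, -0.2936, 0.258]
ee_rot: [0.0, 0.803, 0.596, -0.0]
contact_force: [0.2, 0.4, 0.5]
grip_width: 0.398
grip_force: 0.0
```

```bash
python3 - <<'E'
from h import *
S=snap('scene','s6')
a=cv2.resize(S['frame'][100:200,110:260],(750,500),interpolation=cv2.INTER_CUBIC)
cv2.imwrite('pics/c6.png',a)
E
```

```text
(no output)
```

View pics/c6.png

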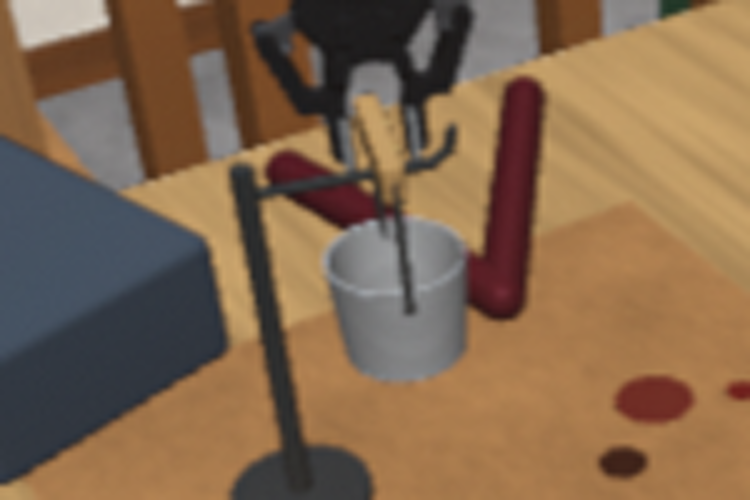

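The bar at (385, 150) rests across the rod, the pail hangs upright at (400, 300), and the fingers are clear on both sides. Now I withdraw upward.

Emit:
{"fn": "carry_out", "kwargs": {
  "series": [
    {"gripper": 0.6,"slide": [0,0,6],"delta_rot": [0,0,0]},
    {"gripper": 0.6,"slide": [0,0,15],"delta_rot": [0,0,0]},
    {"gripper": 0.6,"slide": [0,0,30],"delta_rot": [0,0,0]},
    {"gripper": 0.6,"slide": [0,0,60],"delta_rot": [0,0,0]},
    {"gripper": 0.6,"slide": [0,0,100],"delta_rot": [0,0,0]},
    {"gripper": 0.6,"slide": [-30,20,130],"delta_rot": [0,0,0]},
    {"gripper": 0.6,"slide": [-80,60,130],"delta_rot": [0,0,0]},
    {"gripper": 0.6,"slide": [-120,100,130],"delta_rot": [0,0,0]},
    {"gripper": 0.6,"slide": [-120,100,130],"delta_rot": [0,0,0]},
    {"gripper": 0.6,"slide": [-120,100,130],"delta_rot": [0,0,0]}
  ]
}}

```text
time_s: 17.27
tcp_pos: [0.4632, -0.1939, 0.3891]
ee_rot: [0.001, 0.803, 0.596, 0.0]
contact_force: [0.7, 0.0, 0.4]
grip_width: 0.401
grip_force: 0.0
```

Emit:
{"fn": "carry_out", "kwargs": {
  "series": [
    {"gripper": 0.6,"slide": [0,0,0],"delta_rot": [0,0,0]},
    {"gripper": 0.6,"slide": [0,0,0],"delta_rot": [0,0,0]},
    {"gripper": 0.6,"slide": [0,0,0],"delta_rot": [0,0,0]},
    {"gripper": 0.6,"slide": [0,0,0],"delta_rot": [0,0,0]},
    {"gripper": 0.6,"slide": [0,0,0],"delta_rot": [0,0,0]},
    {"gripper": 0.6,"slide": [0,0,0],"delta_rot": [0,0,0]},
    {"gripper": 0.6,"slide": [0,0,0],"delta_rot": [0,0,0]},
    {"gripper": 0.6,"slide": [0,0,0],"delta_rot": [0,0,0]}
  ]
}}

```text
time_s: 18.27
tcp_pos: [0.4627, -0.1936, 0.388]
ee_rot: [0.0, 0.803, 0.596, 0.0]
contact_force: [0.3, 0.3, 0.6]
grip_width: 0.393
grip_force: 0.0
```

```bash
python3 - <<'E'
from h import *
a=snap('scene','s7')['frame']; b=snap('scene','s8')['frame']
r=slice(100,200),slice(140,240); print('motion',cv2.absdiff(a,b)[r].mean())
A=cv2.resize(a[105:205,140:240],(400,400),interpolation=cv2.INTER_CUBIC);B=cv2.resize(a[245:345,265:365],(400,400),interpolation=cv2.INTER_CUBIC)
cv2.imwrite('pics/c7.png',np.hstack([A,B])); print(ctrl.state()['contact_force'])
E
```

```text
motion 0.5061
[ 0.03013514 -0.4905115   0.09964189]
```

View pics/c7.png

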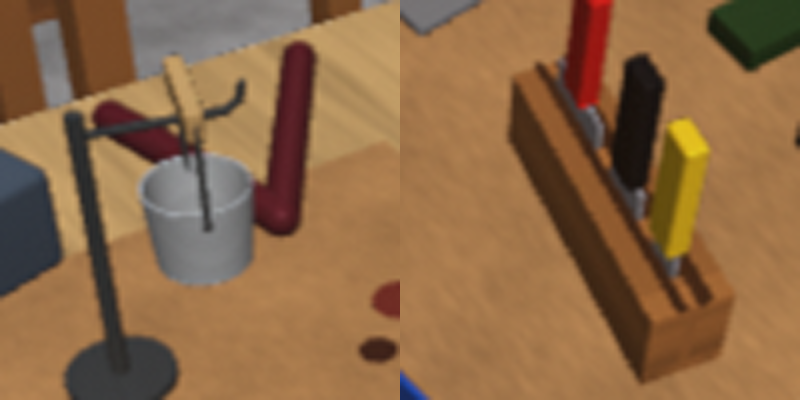

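The pail hangs upright and still on the rod (bar at (183, 95)), and the scraper sits fully home at (585, 90), level with the other two knives.

```bash
python3 -c "
from station import hand_in
print(hand_in())"
```

```text
the job is handed in; nothing more can be done
None
```

The job is handed in: the scraper is fully home in the empty slot of the knife block, the pail hangs upright and still on the hook, and nothing else was touched, finishing at about 18 s of the 64 s allowed.

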